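# Find the spacer that just fits under the polishing head

### The job

Find out how big the gap under the polishing head is: slide the thickest of the three white spacers that still goes freely into the gap under the head, and leave it lying flat on the stage plate with its square pad centred under the round head. Leave the other two spacers clear of the head, and do not force anything under it.

Things in the scene. Friction and masses are not known exactly. Their poses are not given: they have to be found in the camera images.
- head: Fixed steel disc, 80 mm across, 18 mm thick, on a stem (knob top 156 mm above the origin) in a bridge (posts 176 mm apart, crossbeam from 124 to 150 mm high) over a dark steel stage plate 6 mm thick, 210 wide, reaching 160 mm to the front (-x, robot's side). Origin: centre of the disc's underside; gap = its height over the bench less 6 mm (14 to 50 mm). x: level, from the open front in between the posts; z up.
- spacer_thin: The thin spacer, 92 g: white square pad 50 x 50 mm, 10 mm thick; an arm 30 mm wide, 10 mm high runs 80 mm from it along -x and carries an upright aluminium grip tab centred at x = -90 mm (30 mm long in x, 14 mm thick in y, from 10 to 60 mm above the underside). Starts on the bench, tab towards the robot. Origin: centre of the pad's underside; x from tab to pad, z up.
- spacer_medium: The medium spacer, 140 g: white square pad 50 x 50 mm, 25 mm thick; an arm 30 mm wide, 10 mm high runs 80 mm from it along -x and carries an upright aluminium grip tab centred at x = -90 mm (30 mm long in x, 14 mm thick in y, from 10 to 60 mm above the underside). Starts on the bench, tab towards the robot. Origin: centre of the pad's underside; x from tab to pad, z up.
- spacer_thick: The thick spacer, 188 g: white square pad 50 x 50 mm, 40 mm thick; an arm 30 mm wide, 10 mm high runs 80 mm from it along -x and carries an upright aluminium grip tab centred at x = -90 mm (30 mm long in x, 14 mm thick in y, from 10 to 60 mm above the underside). Starts on the bench, tab towards the robot. Origin: centre of the pad's underside; x from tab to pad, z up.
There are look-alikes about, which are no part of the job. What is shaped like the spacer_thin but blue, orange or red is not meant.

How it is judged:
By the outcome, as a careful person would: the job done as asked, in the order asked, and still so for the second after the job is handed in, with the robot touching nothing.
It also fails if it takes over 45 s, if anything falls off the work surface, if the arm or the gripper's body presses on something with over 40 N, if the wrist force passes 120 N, or if a joint passes its speed limit or range.

### The arm

A 6-joint arm with a two-finger parallel gripper is mounted at the origin on the work surface. World frame = base frame: x ahead of the robot, y to its left, z up, the work surface at z = 0. Lengths are in m, angles in rad, forces in N, time in s.
With the tool pointing down it reaches from about 0.425 to 0.95 m from the base axis. Payload 3.5 kg.
Tool frame: the origin (TCP) lies at the very end of the fingers, on their centre line; the grasp point (between the pads) lies 19 mm behind it; z points along the fingers, x is the direction in which the jaws open and shut, and the axes are right-handed (so a half turn about z gives the same grasp; the last joint's range is limited). The gripper opens to 85 mm and grips with 20 to 120 N. Pads are 22 mm wide; open, the fingers measure 114 mm over their backs; the gripper's body (76 mm by 85 mm) begins 54 mm behind the grasp point. The pads swing forward as they close: fully open they stand 13 mm farther back than shut.
Start: joints at [1.104, 0.286, 1.577, -0, 1.279, -0.15], TCP at [0.21, 0.641, 0.231] pointing down, gripper open.
Joint ranges: [-2.77, 2.77], [-0.9, 2.22], [0.21, 2.48], [-1.53, 4.67], [0.24, 2.81], [-2.84, 2.84]. Speed limits (rad/s): [2.79, 2.79, 3.14, 3.14, 3.14, 3.14].

### API

Orientations are given as a unit quaternion [w, x, y, z].
In Python, from bench import ctrl, capture, camera_model, workorder gives the robot as it stands.
- The arm moves only by the shell command python3 -m pendant 'ROWS' [FORCE]. ROWS is JSON, a list that holds one entry, the list of rows, each a list of 5 numbers: the shift along the world's x, y, z in m, then the turn about the world's z in degrees, then the closure, from 0 (fully open) to 1 (shut). In form: [[[tx, ty, tz, roll, fingers], ...]]. A call has 1 to 12 rows; each row is the pose to reach, as a shift and turn from the pose commanded when the call began; what a row does not reach only later rows make up. A row lasts 1/12 s, in which the tool goes at most 41.7 mm and 7.16 degrees, less where a joint would pass 70% of its speed; a pose out of reach is approached as far as the arm can. A call with a gripper value outside its range is refused whole. The fingers move at their own pace and stop on an object; FORCE is the grip in N (left out, the last holds). Time passes only in rows, so rows that repeat a pose let the fingers close. It gives the time, the measured TCP pose, the force and the opening at its end, in the units of the state.
- ctrl.get_obs(): the state, without advancing time (a new reading comes with each control period).
- capture(name): name is "scene" or "top" or "wrist"; returns the picture (400x640x3 uint8, blue, green, red); there is no depth.
- camera_model(name): a dict with "intrinsics" (3x3 intrinsics, pixels), "R" (3x3) and "t" (3): a world point X has camera coordinates R X + t. Camera axes: x right, y down, z forward; pixel columns grow to the right and rows downward; lengths in m; the calibration is good to about 2 mm. A picture is of the moment at which its call begins: read the wrist's pose just before it. camera_model takes no time and is no camera call; for the wrist camera it gives the pose at the moment of the call.
- workorder.job_done(): hands the job in, once; it reports no verdict.
The state is a dict: "time_s": time; "joint_pos": joint angles; "joint_vel": joint speeds; "tau": joint torques, N m; "eef_pos": TCP position; "eef_rot": TCP orientation; "ft_force": force on the tool from outside, world axes, zero at the start; "moment": the same for the moment, N m; "grip_width": opening from 0.0 (shut) to 1.0 (fully open).
Only numpy, scipy, OpenCV 4.12 (cv2) and the standard library are available. Lean on these libraries where they do the work, as an engineer would, in place of code of your own. Each camera call takes 0.05 s, during which the arm holds its last target.

## Working session

There is one attempt and no reset: what is moved stays moved. The work goes in short steps, Python scripts to look and compute and a shell command to move; the robot and the scene stay as the last step left them, time stands still between calls to the robot, and variables do not carry over. Pictures are saved under pics/ and viewed, and the job is handed in when it is done.

```bash
mkdir -p pics; ls; python3 - <<'E'
from bench import ctrl,capture,camera_model
import cv2
for n in ["scene","top","wrist"]:
    im=capture(n); cv2.imwrite(f"pics/{n}0.png",im)
    m=camera_model(n); print(n,m)
print(ctrl.get_obs())
E
```

```text
pics
scene {'intrinsics': array([[489.40651049,   0.        , 321.02889765],
       [  0.        , 489.40651049, 209.07123877],
       [  0.        ,   0.        ,   1.        ]]), 'R': array([[-0.41040596,  0.91170017, -0.01922911],
       [ 0.61710371,  0.26214357, -0.74193246],
       [-0.67137915, -0.31635986, -0.67019883]]), 't': array([ 0.26801983, -0.23535042,  1.63511554])}
top {'intrinsics': array([[517.03049995,   0.        , 321.25394982],
       [  0.        , 517.03049995, 201.74893962],
       [  0.        ,   0.        ,   1.        ]]), 'R': array([[-0.02440518, -0.99943339, -0.02317959],
       [-0.99529334,  0.0264662 , -0.09322394],
       [ 0.0937846 ,  0.02079535, -0.99537531]]), 't': array([-0.05666704,  0.50356253,  1.4527865 ])}
wrist {'intrinsics': array([[287.91172895,   0.        , 320.63462065],
       [  0.        , 287.91172895, 199.21024236],
       [  0.        ,   0.        ,   1.        ]]), 'R': array([[ 0.31176346,  0.95015877, -0.00136489],
       [ 0.89715311, -0.2938977 ,  0.32975815],
       [ 0.31292146, -0.10403106, -0.94406446]]), 't': array([-0.67400349, -0.0439924 ,  0.38036173])}
{'time_s': 0.15, 'joint_pos': array([ 1.10403178e+00,  2.86985603e-01,  1.57782374e+00,  4.75555552e-06,
        1.27859191e+00, -1.50009590e-01]), 'joint_vel': array([ 6.98860119e-04, -2.63476309e-03, -4.94815749e-03, -4.74027788e-05,
        2.04714905e-03, -2.99114239e-04]), 'tau': array([ 1.51556891e-03, -4.06602752e+01, -2.93144292e+01, -5.73826128e-05,
        3.92884729e-03,  4.28411022e-05]), 'eef_pos': array([0.21000105, 0.64097465, 0.2302585 ]), 'eef_rot': array([ 4.13164557e-04,  8.09779240e-01,  5.86733981e-01, -8.04397638e-04]), 'ft_force': array([-0.24640498,  0.86781157, -0.00406549]), 'moment': array([ 0.02495228, -0.00892507, -0.03313118]), 'grip_width': 0.9999517260745221}
```

View pics/scene0.png

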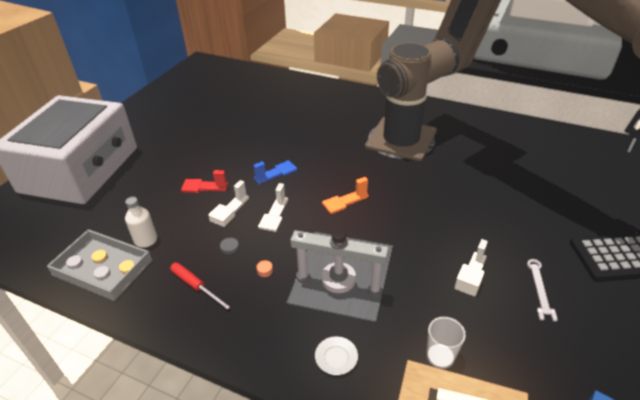

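View pics/top0.png

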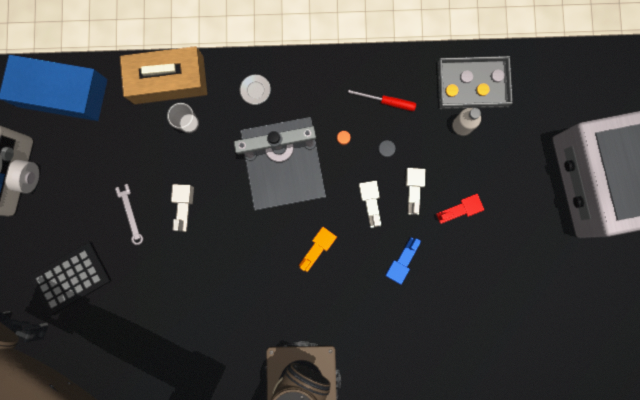

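View pics/wrist0.png

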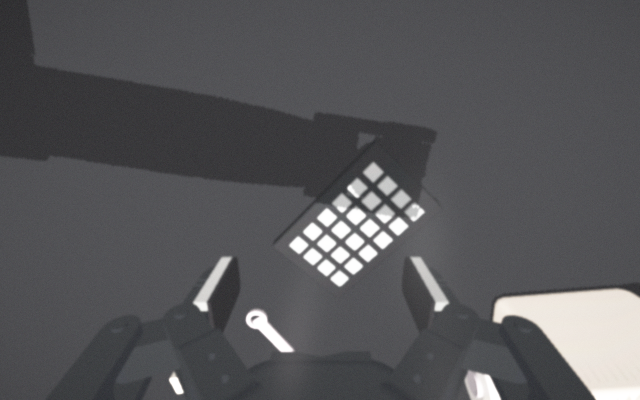

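The top view shows three white spacers near pixels (371,203), (415,190) and (181,207), with the head near (280,150). I'll enlarge these areas to measure them.

```bash
python3 - <<'E'
import cv2,numpy as np
s=cv2.imread("pics/scene0.png");t=cv2.imread("pics/top0.png")
def c(im,x,y,w,h,k,n):
    cv2.imwrite(n,cv2.resize(im[y:y+h,x:x+w],None,fx=k,fy=k,interpolation=cv2.INTER_CUBIC))
c(s,280,225,120,95,6,"pics/s_head.png")
c(s,200,170,100,75,8,"pics/s_two.png")
c(s,440,230,80,70,8,"pics/s_one.png")
c(t,225,110,110,105,5,"pics/t_head.png")
c(t,350,160,90,75,8,"pics/t_two.png")
c(t,160,175,50,65,8,"pics/t_one.png")
E
```

```text
(no output)
```

View pics/s_head.png

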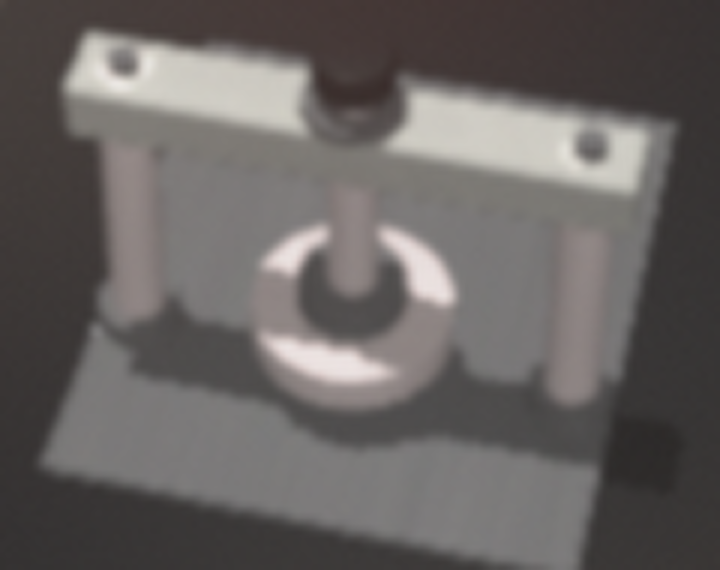

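View pics/s_two.png

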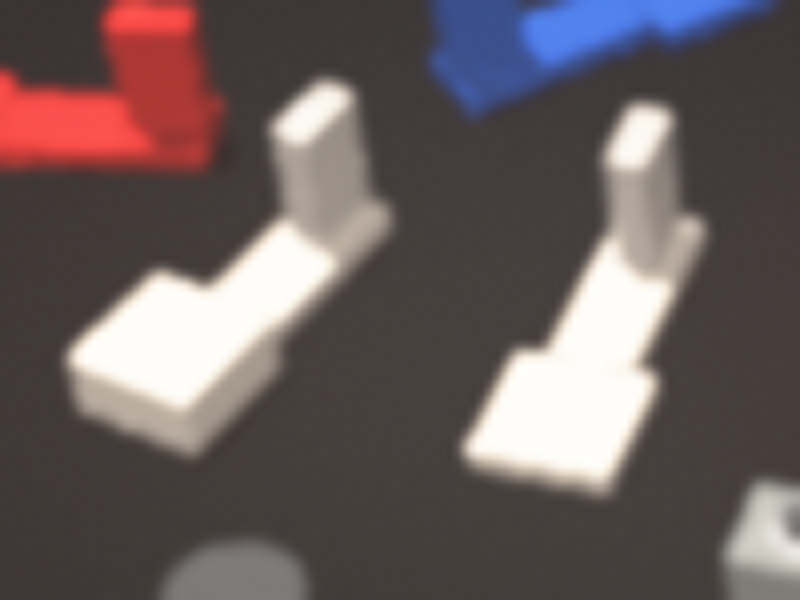

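View pics/s_one.png

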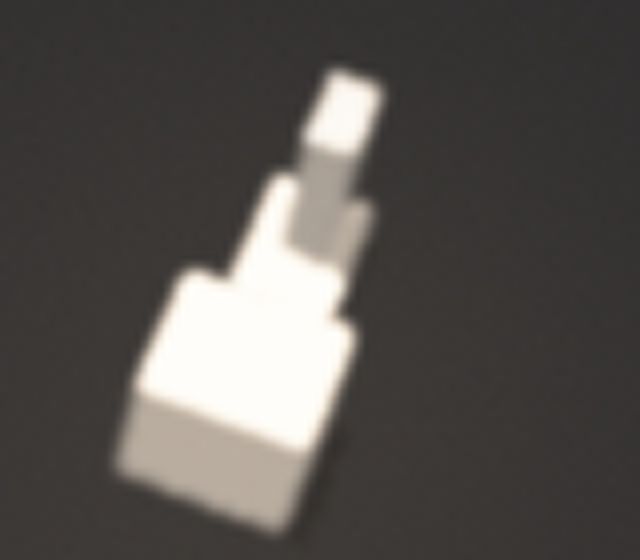

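View pics/t_head.png

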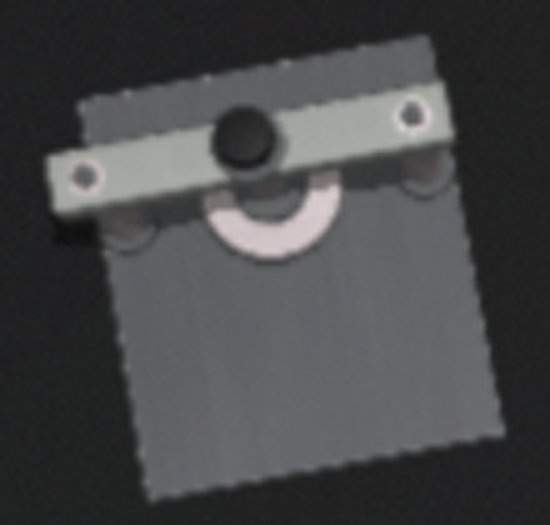

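View pics/t_two.png

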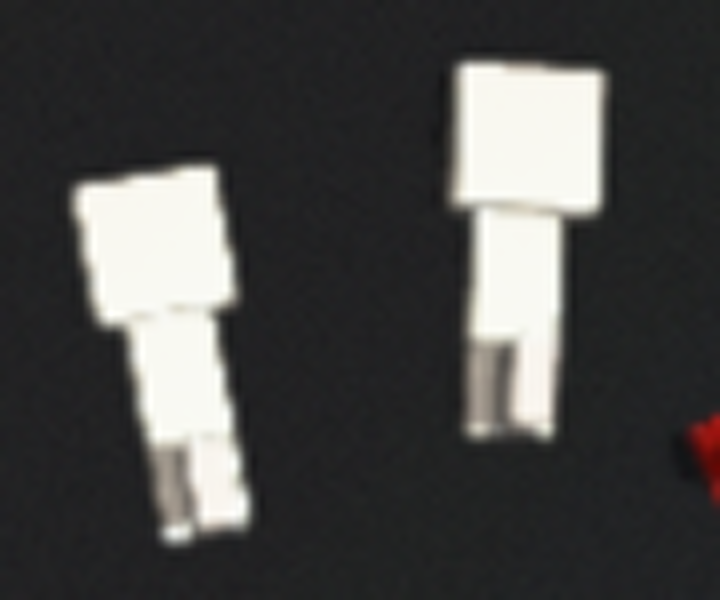

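View pics/t_one.png

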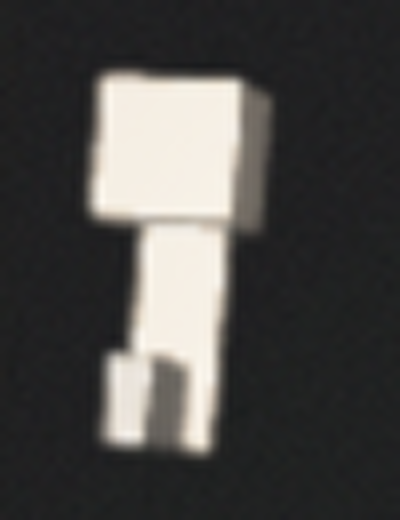

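```bash
cat > h.py <<'E'
import numpy as np,cv2,pickle
from scipy.optimize import least_squares
from bench import camera_model
C={n:camera_model(n) for n in("scene","top")}
def proj(n,X,m=None):
    m=m or C[n]; X=np.atleast_2d(X); c=X@m["R"].T+m["t"]; p=c@m["intrinsics"].T; return p[:,:2]/p[:,2:]
def up(p,x0,y0,k): return (np.atleast_2d(p)+.5)/k-.5+[x0,y0]
def Rz(a): return np.array([[np.cos(a),-np.sin(a),0],[np.sin(a),np.cos(a),0],[0,0,1]])
def W(pose,P): return np.atleast_2d(P)@Rz(pose[2]).T+[pose[0],pose[1],0]
E
python3 - <<'E'
from h import *
tc=up([[150,500],[505,435],[430,37],[80,100]],225,110,5) # front-left, front-right(img), back right, back left
sc=up([[42,467],[580,568],[675,122]],280,225,6)
# img right in top = -y
def res(p):
    pose=p[:3];b=p[3]; z=.006
    P=W(pose,[[-.16,.105,z],[-.16,-.105,z],[b,-.105,z],[b,.105,z]])
    r=[(proj("top",P)-tc).ravel(),(proj("scene",P[[2,3,1]])-sc).ravel() if 0 else (proj("scene",P[[2,3,0]])-sc).ravel()]
    return np.concatenate(r)
s=least_squares(res,[.6,.1,.1,.07],loss="soft_l1"); print(s.x,np.round(s.fun,1))
pose=s.x[:3]
a=np.linspace(0,2*np.pi,721)
def ext(n,h,f):
    P=proj(n,W(pose,np.c_[.04*np.cos(a),.04*np.sin(a),0*a+h]));return P
print("obs scene low",up([350,410],280,225,6),"L",up([252,300],280,225,6),"R",up([457,300],280,225,6),"top low",up([270,260],225,110,5))
for h in np.arange(.02,.058,.004):
    b=ext("scene",h,0);t=ext("top",h+.018,0);u=ext("scene",h+.018,0)
    print(round(h,3),"scene maxv",b[:,1].max().round(1),"minu",b[:,0].min().round(1),u[:,0].min().round(1),"maxu",b[:,0].max().round(1),"toprim minv/maxv",u[:,1].min().round(1),u[:,1].max().round(1),"top maxv",t[:,1].max().round(1))
E
```

```text
[0.65990151 0.04793333 0.16455211 0.07885332] [-0.4  0.4 -0.1 -0.4 -0.4 -0.3 -0.7  0.7 -0.3 -0.9 -0.7  0.6 -0.2 -0.2]
obs scene low [[337.91666667 292.91666667]] L [[321.58333333 274.58333333]] R [[355.75       274.58333333]] top low [[278.6 161.6]]
0.02 scene maxv 293.9 minu 321.2 321.1 maxu 354.9 toprim minv/maxv 262.7 288.9 top maxv 161.2
0.024 scene maxv 292.8 minu 321.2 321.1 maxu 355.0 toprim minv/maxv 261.6 287.8 top maxv 160.9
0.028 scene maxv 291.7 minu 321.2 321.0 maxu 355.0 toprim minv/maxv 260.5 286.7 top maxv 160.7
0.032 scene maxv 290.6 minu 321.1 321.0 maxu 355.1 toprim minv/maxv 259.4 285.6 top maxv 160.4
0.036 scene maxv 289.5 minu 321.1 321.0 maxu 355.1 toprim minv/maxv 258.2 284.5 top maxv 160.2
0.04 scene maxv 288.4 minu 321.1 320.9 maxu 355.2 toprim minv/maxv 257.1 283.4 top maxv 160.0
0.044 scene maxv 287.3 minu 321.1 320.9 maxu 355.2 toprim minv/maxv 256.0 282.2 top maxv 159.7
0.048 scene maxv 286.2 minu 321.0 320.9 maxu 355.3 toprim minv/maxv 254.8 281.1 top maxv 159.5
0.052 scene maxv 285.0 minu 321.0 320.8 maxu 355.3 toprim minv/maxv 253.7 279.9 top maxv 159.2
0.056 scene maxv 283.9 minu 321.0 320.8 maxu 355.3 toprim minv/maxv 252.5 278.8 top maxv 159.0
```

```bash
python3 - <<'E'
from h import *
tc=up([[75,187],[217,168],[237,303],[97,325],[205,432],[250,524]],350,160,8)
sc=up([[612,480],[465,450],[517,348],[657,378],[604,153],[675,110]],200,170,8)
e=.025
T=[[e,e,.01],[e,-e,.01],[-e,-e,.01],[-e,e,.01]]
def res(p):
    a=proj("top",W(p,T))-tc[:4]; b=proj("scene",W(p,T))-sc[:4]; return np.r_[a.ravel(),b.ravel()]
s=least_squares(res,[.5,-.2,.1],loss="soft_l1");print(s.x,s.fun.round(1))
def r2(p): return (proj("top",W(p,T))-tc[:4]).ravel()
print(least_squares(r2,s.x).x)
p=s.x
print("tab",W(p,[-.09,0,0]), "toptab",proj("top",W(p,[[-.075,0.007,.06],[-.075,-.007,.06],[-.105,-.007,.06],[-.105,.007,.06]])),up([[190,440],[237,436],[250,524],[198,533]],350,160,8))
m=camera_model("wrist");print("cam",-m["R"].T@m["t"])
E
```

```text
[ 0.53327671 -0.20718879  0.13447128] [-0.1  0.  -0.7 -0.4 -0.2 -0.2  0.1 -0.2 -0.9 -0.9  0.1 -0.6  0.4  0.1
 -0.2 -0.4]
[ 0.5326893  -0.2078223   0.11833626]
tab [[ 0.4440892  -0.21925476  0.        ]] toptab [[372.15796706 214.94640412]
 [377.15335274 214.14012013]
 [378.98301967 224.83481245]
 [373.97744943 225.64187511]] [[373.3125 214.5625]
 [379.1875 214.0625]
 [380.8125 225.0625]
 [374.3125 226.1875]]
cam [0.13057423 0.6670505  0.3726729 ]
```

```bash
python3 -m pendant '[[[0.29,-0.34,0.02,26,0],[0.29,-0.34,0.02,26,0],[0.29,-0.34,0.02,26,0],[0.29,-0.34,0.02,26,0],[0.29,-0.34,0.02,26,0],[0.29,-0.34,0.02,26,0],[0.29,-0.34,0.02,26,0],[0.29,-0.34,0.02,26,0],[0.29,-0.34,0.02,26,0],[0.29,-0.34,0.02,26,0],[0.29,-0.34,0.02,26,0],[0.29,-0.34,0.02,26,0]]]' 40
python3 -m pendant '[[[-0.02,-0.28,-0.02,0,0],[-0.02,-0.28,-0.02,0,0],[-0.02,-0.28,-0.02,0,0],[-0.02,-0.28,-0.02,0,0],[-0.02,-0.28,-0.02,0,0],[-0.02,-0.28,-0.02,0,0],[-0.02,-0.28,-0.02,0,0],[-0.02,-0.28,-0.02,0,0],[-0.02,-0.28,-0.02,0,0]]]'
python3 - <<'E'
from h import *
from bench import capture,ctrl
m=camera_model("wrist");im=capture("wrist");pickle.dump(m,open("w1.pkl","wb"));cv2.imwrite("pics/w1.png",im)
print(-m["R"].T@m["t"],ctrl.get_obs()["eef_pos"])
E
```

```text
time_s: 1.15
eef_pos: [0.5038, 0.2969, 0.2514]
eef_rot: [0.001, 0.659, 0.752, -0.0]
ft_force: [0.4, -0.2, 0.2]
grip_width: 0.998
time_s: 1.9
eef_pos: [0.4798, 0.0205, 0.231]
eef_rot: [-0.0, 0.658, 0.753, 0.0]
ft_force: [0.4, -0.1, 0.5]
grip_width: 0.998
[0.39688933 0.00852464 0.37342772] [0.48002578 0.02160017 0.23115031]
```

View pics/w1.png

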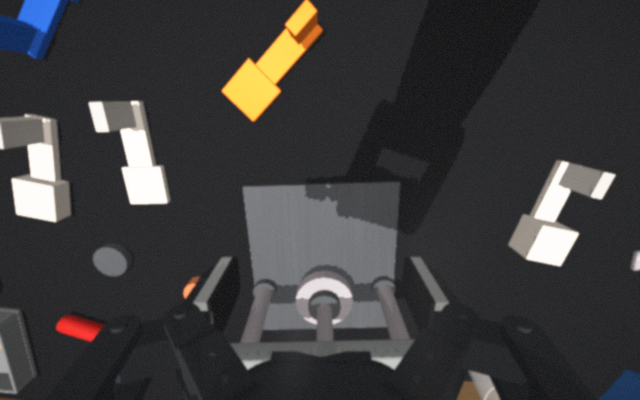

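The wrist view shows the plate front edge at about (245,187)–(400,183), the disc near (324,295), the thin spacer's pad near (146,184), and its tab near (116,115). I'll zoom in to measure the head.

```bash
python3 - <<'E'
import cv2
s=cv2.imread("pics/w1.png")
cv2.imwrite("pics/w1h.png",cv2.resize(s[175:355,235:410],None,fx=4,fy=3.3333,interpolation=cv2.INTER_CUBIC) if 0 else cv2.resize(s[255:345,240:410],None,fx=4.7,fy=4.7,interpolation=cv2.INTER_CUBIC))
cv2.imwrite("pics/w1t.png",cv2.resize(s[90:215,80:180],None,fx=4.7,fy=4.7,interpolation=cv2.INTER_CUBIC))
E
```

```text
(no output)
```

View pics/w1h.png

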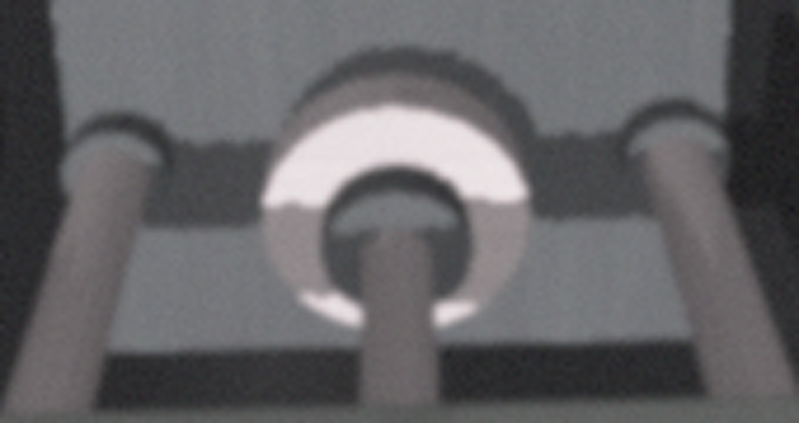

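View pics/w1t.png

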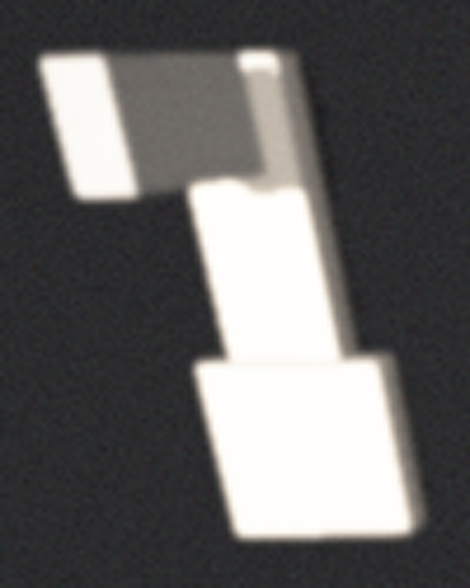

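```bash
python3 - <<'E'
from h import *
m=pickle.load(open("w1.pkl","rb"))
s=cv2.imread("pics/w1.png")
cv2.imwrite("pics/w1p.png",cv2.resize(s[175:275,235:410],None,fx=4.5,fy=4.5,interpolation=cv2.INTER_CUBIC))
a=np.linspace(0,2*np.pi,721)
o=up([[398,72],[398,104],[262,205],[530,205],[390,331]],240,255,4.7);print(o.round(1))
for pose in([.6599,.0479,.1646],):
  P=W(pose,[[-.16,.105,.006],[-.16,-.105,.006],[.079,-.105,.006],[.079,.105,.006]])
  print("plate",proj("",P,m).round(1))
  for h in(.02,.024,.028,.032,.036):
    f=lambda z:proj("",W(pose,np.c_[.04*np.cos(a),.04*np.sin(a),0*a+z]),m)
    b=f(h);t=f(h+.018)
    print(h,"lowrim minv %.1f toprim minv %.1f maxv %.1f u %.1f %.1f"%(b[:,1].min(),t[:,1].min(),t[:,1].max(),t[:,0].min(),t[:,0].max()))
E
```

```text
[[324.3 269.9]
 [324.3 276.7]
 [295.4 298.2]
 [352.4 298.2]
 [322.6 325. ]]
plate [[399.  180.9]
 [240.8 185.7]
 [259.  328.7]
 [390.3 325.4]]
0.02 lowrim minv 267.5 toprim minv 274.8 maxv 322.1 u 294.8 351.8
0.024 lowrim minv 269.1 toprim minv 276.5 maxv 324.2 u 294.6 352.1
0.028 lowrim minv 270.7 toprim minv 278.3 maxv 326.2 u 294.3 352.4
0.032 lowrim minv 272.3 toprim minv 280.1 maxv 328.4 u 294.1 352.7
0.036 lowrim minv 274.0 toprim minv 281.9 maxv 330.5 u 293.8 353.0
```

View pics/w1p.png

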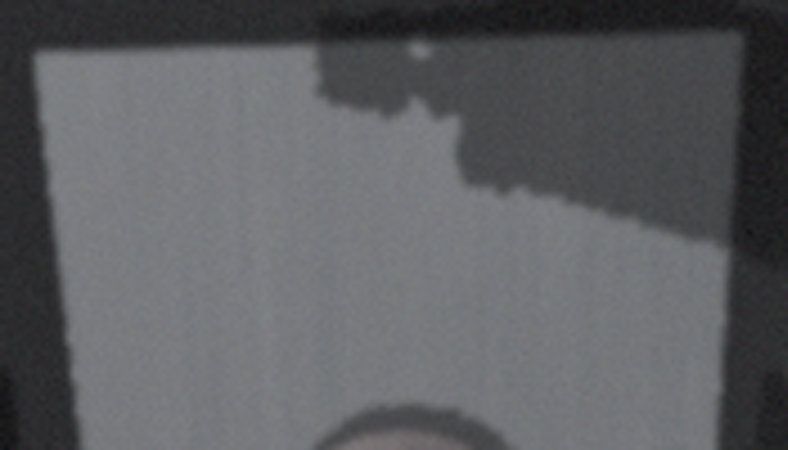

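```bash
python3 - <<'E'
from h import *
m=pickle.load(open("w1.pkl","rb"))
o=up([[195,362],[384,358],[237,538],[412,532],[40,57],[105,54],[137,197],[75,200]],80,90,4.7)
e=.025
T=np.array([[-e,-e,.01],[-e,e,.01],[e,-e,.01],[e,e,.01],[-.105,-.007,.06],[-.105,.007,.06],[-.075,.007,.06],[-.075,-.007,.06]])
s=least_squares(lambda p:(proj("",W(p,T),m)-o).ravel(),[.53,-.2,.13]);print(s.x,s.fun.round(1),W(s.x,[-.09,0,0]))
ho=np.array([[242.4,186.4],[400.6,182.2],[295.4,298.2],[352.4,298.2]])
a=np.linspace(0,2*np.pi,721)
def r(p):
    P=proj("",W(p,[[-.16,-.105,.006],[-.16,.105,.006]]),m)
    f=lambda z:proj("",W(p,np.c_[.04*np.cos(a),.04*np.sin(a),0*a+z]),m)
    b=f(p[3]);t=f(p[3]+.018)
    return np.r_[(P-ho[:2]).ravel(),b[:,1].min()-269.9,t[:,1].min()-276.7,t[:,1].max()-325,t[:,0].min()-295.4,t[:,0].max()-352.4]
s=least_squares(r,[.66,.048,.16,.024]);print(s.x,s.fun.round(1))
E
```

```text
[ 0.53436702 -0.20581441  0.14958477] [ 0.2  0.5 -1.2  0.8  0.4 -0.4  0.2  0.3 -0.1 -0.1 -0.4  0.3  0.4 -0.4
  0.5 -0.8] [[ 0.44537204 -0.21922688  0.        ]]
[0.66110675 0.04904651 0.15823892 0.02353587] [-0.1 -0.2 -0.2  0.2 -0.2  0.5 -0.3 -0.1  0.3]
```

```bash
python3 -m pendant '[[[-0.035,-0.24,-0.08,0.5,0],[-0.035,-0.24,-0.08,0.5,0],[-0.035,-0.24,-0.08,0.5,0],[-0.035,-0.24,-0.08,0.5,0],[-0.035,-0.24,-0.08,0.5,0],[-0.035,-0.24,-0.08,0.5,0],[-0.035,-0.24,-0.08,0.5,0],[-0.035,-0.24,-0.08,0.5,0],[-0.035,-0.24,-0.08,0.5,0]]]'
python3 - <<'E'
from h import *
from bench import capture,ctrl
m=camera_model("wrist");im=capture("wrist");pickle.dump(m,open("w2.pkl","wb"));cv2.imwrite("pics/w2.png",im)
print(ctrl.get_obs()["eef_pos"],proj("",W([.5344,-.2058,.1496],[[-.105,-.007,.06],[-.105,.007,.06],[-.075,.007,.06],[-.075,-.007,.06]]),m).round())
E
```

```text
time_s: 2.7
eef_pos: [0.4458, -0.2173, 0.1512]
eef_rot: [-0.0, 0.653, 0.757, 0.0]
ft_force: [1.2, 0.5, -1.1]
grip_width: 0.999
[ 0.44603557 -0.21699404  0.15159254] [[311. 184.]
 [328. 184.]
 [327. 217.]
 [311. 217.]]
```

View pics/w2.png

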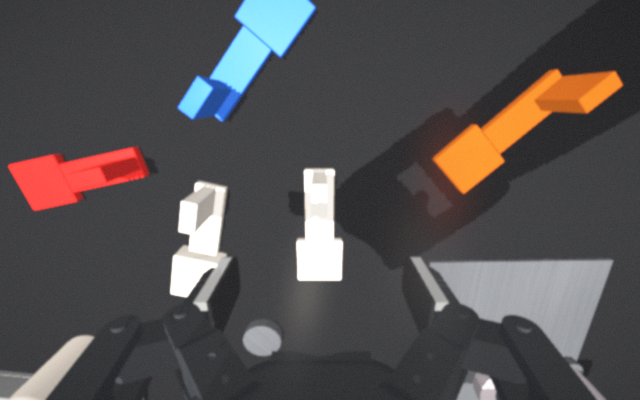

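```bash
python3 - <<'E'
import cv2
s=cv2.imread("pics/w2.png")
cv2.imwrite("pics/w2z.png",cv2.resize(s[155:295,260:380],None,fx=4,fy=4,interpolation=cv2.INTER_CUBIC))
E
```

```text
(no output)
```

View pics/w2z.png

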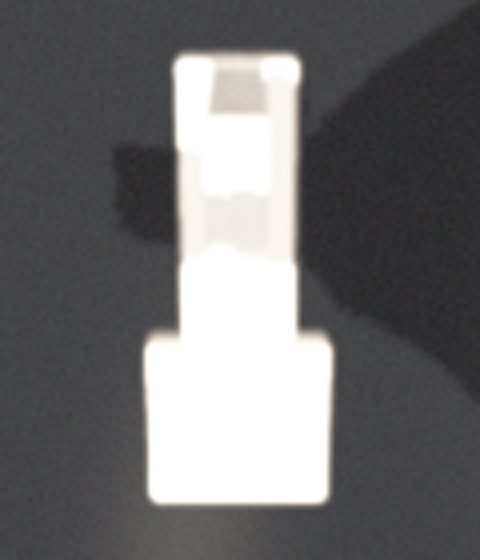

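The tab matches the prediction at (311–328, 184–217), although the gripper's shadow covers part of its top. I'm descending and gripping now.

```bash
python3 -m pendant '[[[0,0,-0.04,0,0],[0,0,-0.08,0,0],[0,0,-0.11,0,0],[0,0,-0.126,0,0],[0,0,-0.126,0,0],[0,0,-0.126,0,0.5],[0,0,-0.126,0,1],[0,0,-0.126,0,1],[0,0,-0.126,0,1],[0,0,-0.126,0,1],[0,0,-0.126,0,1],[0,0,-0.126,0,1]]]' 60
python3 -m pendant '[[[0,0,0.01,0,1],[0,0,0.03,0,1],[0,0,0.07,0,1],[0,0,0.07,0,1]]]'
python3 - <<'E'
from h import *
from bench import capture,ctrl
im=capture("wrist");cv2.imwrite("pics/w3.png",im)
E
```

```text
time_s: 3.75
eef_pos: [0.446, -0.2193, 0.0265]
eef_rot: [0.001, 0.654, 0.757, 0.0]
ft_force: [0.1, 0.0, 3.2]
grip_width: 0.153
time_s: 4.08
eef_pos: [0.4488, -0.2213, 0.1024]
eef_rot: [0.006, 0.654, 0.757, 0.0]
ft_force: [1.4, -1.0, 0.5]
grip_width: 0.159
```

View pics/w3.png

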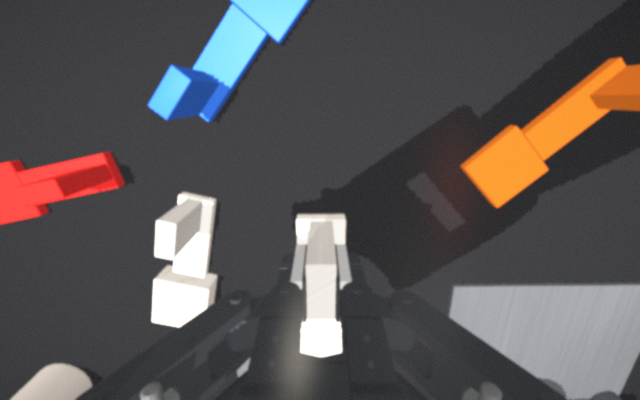

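```bash
python3 - <<'E'
from h import *
m=C["top"]
def bp(uv,z):
    K=m["intrinsics"];d=m["R"].T@np.linalg.solve(K,[*uv,1]);c=-m["R"].T@m["t"];return (c+d*(z-c[2])/d[2]).round(3)
for uv,z in(((322,228),.01),((336,236),.01),((327,250),.01),((313,241),.01),((302,271),.0),((300,262),.06),((308,272),.06)):print(uv,bp(uv,z))
hp=[.661,.049,.16]
print(W(hp,[[-.2,0,0],[-.16,.105,0],[-.16,-.105,0],[-.09,0,0]]))
E
```

```text
(322, 228) [ 0.428 -0.07   0.01 ]
(336, 236) [ 0.404 -0.109  0.01 ]
(327, 250) [ 0.364 -0.082  0.01 ]
(313, 241) [ 0.391 -0.043  0.01 ]
(302, 271) [ 0.306 -0.009  0.   ]
(300, 262) [ 0.333 -0.008  0.06 ]
(308, 272) [ 0.306 -0.029  0.06 ]
[[ 0.46355454  0.01713636  0.        ]
 [ 0.48631522  0.12716795  0.        ]
 [ 0.51977205 -0.08014978  0.        ]
 [ 0.57214954  0.03466136  0.        ]]
```

```bash
python3 -m pendant '[[[0.0186,0.236,0,0.9,1],[0.0186,0.236,0,0.9,1],[0.0186,0.236,0,0.9,1],[0.0186,0.236,0,0.9,1],[0.0186,0.236,0,0.9,1],[0.0186,0.236,0,0.9,1],[0.0186,0.236,0,0.9,1],[0.0186,0.236,-0.03,0.9,1],[0.0186,0.236,-0.05,0.9,1],[0.0186,0.236,-0.05,0.9,1],[0.0186,0.236,-0.05,0.9,1],[0.0186,0.236,-0.05,0.9,1]]]'
python3 - <<'E'
from h import *
from bench import capture,ctrl
m=camera_model("wrist");im=capture("wrist");pickle.dump(m,open("w4.pkl","wb"));cv2.imwrite("pics/w4.png",im)
s=capture("scene");cv2.imwrite("pics/s4.png",s);cv2.imwrite("pics/s4z.png",cv2.resize(s[190:330,270:410],None,fx=4,fy=4,interpolation=cv2.INTER_CUBIC))
t=capture("top");cv2.imwrite("pics/t4.png",t)
o=ctrl.get_obs();print(o["eef_pos"],o["eef_rot"],o["ft_force"])
E
```

```text
time_s: 5.13
eef_pos: [0.4641, 0.0169, 0.0458]
eef_rot: [0.0, 0.648, 0.762, 0.0]
ft_force: [0.6, 0.0, -1.0]
grip_width: 0.157
[0.46498244 0.01688371 0.04670238] [1.18791037e-03 6.48000288e-01 7.61638884e-01 6.52389490e-04] [-0.08835136  0.28564745 -0.19898701]
```

View pics/w4.png

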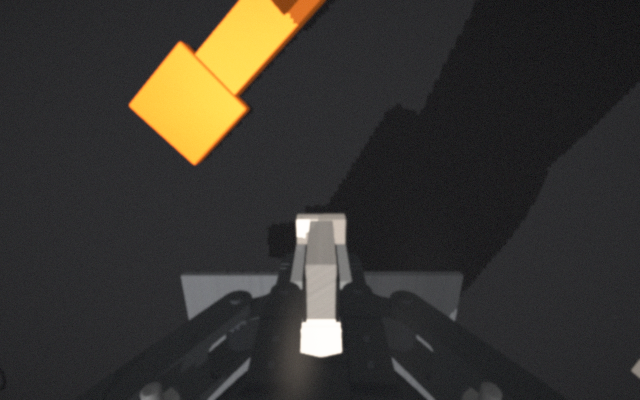

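View pics/s4z.png

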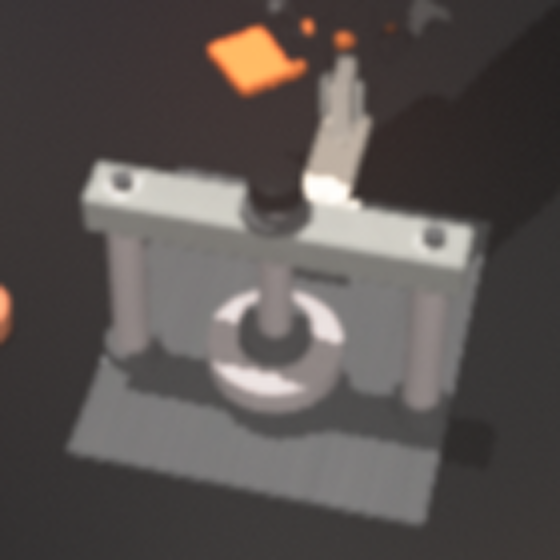

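View pics/t4.png

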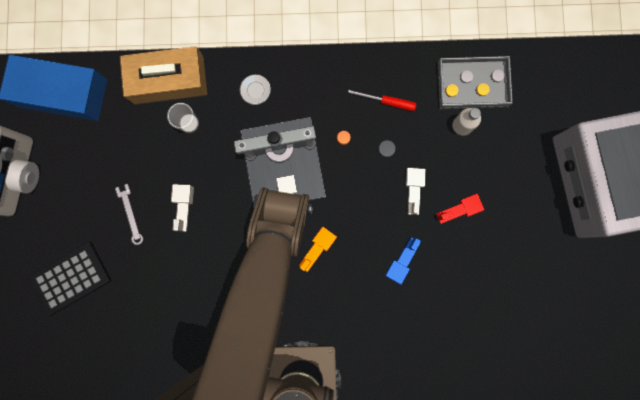

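The top view shows the pad over the plate's front at about (287,184), with the head beyond it. The pad's lateral alignment needs a closer look.

```bash
python3 - <<'E'
from h import *
t=cv2.imread("pics/t4.png");k=6
z=cv2.resize(t[110:215,228:333],None,fx=k,fy=k,interpolation=cv2.INTER_CUBIC)
hp=[.661,.049,.16]
# predicted pad with tab at TCP
tc=np.array([.4648,.0169]);yaw=np.radians(9.2)
pc=tc+.09*np.array([np.cos(yaw),np.sin(yaw)])
e=.025
P=proj("top",W([*pc,yaw],[[e,e,.03],[e,-e,.03],[-e,-e,.03],[-e,e,.03]]));print(P.round(1))
Q=proj("top",W(hp,[[-.16,0,.006],[-.0,0,.006]]))
for a in(P,Q):
    q=((a-[228,110]+.5)*k-.5).astype(int);cv2.polylines(z,[q],True,(0,0,255),1)
cv2.imwrite("pics/t4z.png",z)
E
```

```text
[[275.3 177.5]
 [292.5 174.3]
 [295.6 191.4]
 [278.4 194.6]]
```

View pics/t4z.png

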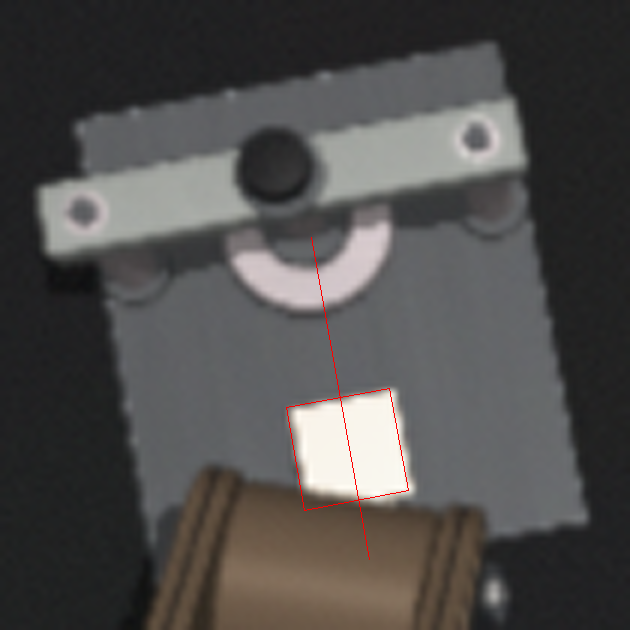

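```bash
python3 -m pendant '[[[0,0,-0.011,0,1],[0,0,-0.011,0,1],[0,0,-0.011,0,1],[0.012,0.002,-0.011,0,1],[0.024,0.004,-0.011,0,1],[0.036,0.006,-0.011,0,1],[0.05,0.008,-0.011,0,1],[0.05,0.008,-0.011,0,1]]]'
python3 - <<'E'
from h import *
from bench import capture,ctrl
s=capture("scene");cv2.imwrite("pics/s5z.png",cv2.resize(s[220:330,270:410],None,fx=5,fy=5,interpolation=cv2.INTER_CUBIC))
o=ctrl.get_obs();print(o["eef_pos"],o["ft_force"],o["moment"])
E
```

```text
time_s: 5.95
eef_pos: [0.5164, 0.0253, 0.0351]
eef_rot: [0.001, 0.648, 0.762, 0.001]
ft_force: [-0.4, -0.1, -0.1]
grip_width: 0.159
[0.51486157 0.02536108 0.03466974] [ 0.27447049  0.85275346 -1.26034902] [ 0.03647319 -0.03002297 -0.04518324]
```

View pics/s5z.png

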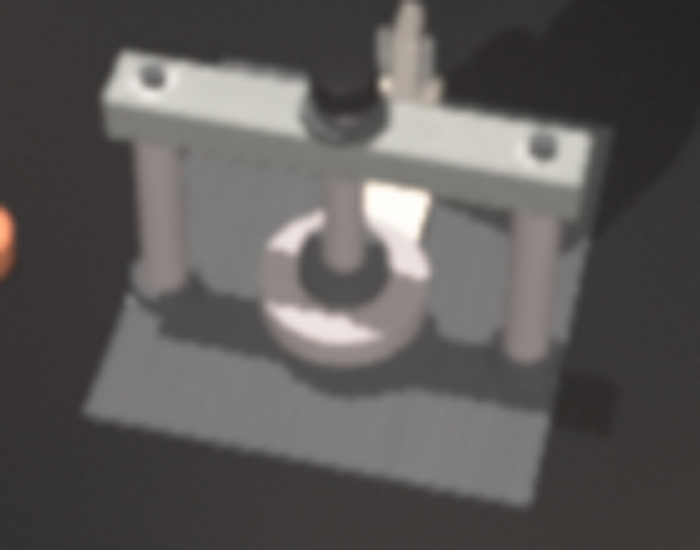

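```bash
python3 -m pendant '[[[0.008,0.0012,0,0,1],[0.016,0.0026,0,0,1],[0.024,0.0039,0,0,1],[0.024,0.0039,0,0,1]]]'
python3 -c "
from bench import ctrl;o=ctrl.get_obs();print(o['eef_pos'],o['ft_force'],o['moment'])"
```

```text
time_s: 6.33
eef_pos: [0.5396, 0.0293, 0.0349]
eef_rot: [0.001, 0.648, 0.762, 0.001]
ft_force: [1.1, 0.1, -1.0]
grip_width: 0.159
[0.53964623 0.02928328 0.03487833] [ 1.10449046  0.12202495 -0.99668091] [ 0.00227151  0.00197882 -0.00829919]
```

Free so far, with no contact force. I'm sliding the rest of the way in.

```bash
python3 -m pendant '[[[0.01,0.0016,0,0,1],[0.02,0.0032,0,0,1],[0.028,0.0045,0,0,1],[0.0346,0.0056,0,0,1],[0.0346,0.0056,0,0,1],[0.0346,0.0056,0,0,1]]]'
python3 - <<'E'
from h import *
from bench import capture,ctrl
o=ctrl.get_obs();print(o["eef_pos"],o["ft_force"],o["moment"])
m=camera_model("wrist");im=capture("wrist");pickle.dump(m,open("w6.pkl","wb"));cv2.imwrite("pics/w6.png",im)
s=capture("scene");cv2.imwrite("pics/s6z.png",cv2.resize(s[220:330,270:410],None,fx=5,fy=5,interpolation=cv2.INTER_CUBIC))
t=capture("top");cv2.imwrite("pics/t6z.png",cv2.resize(t[110:215,228:333],None,fx=5,fy=5,interpolation=cv2.INTER_CUBIC))
E
```

```text
time_s: 6.83
eef_pos: [0.5728, 0.035, 0.0343]
eef_rot: [-0.0, 0.648, 0.762, -0.0]
ft_force: [-0.2, 0.2, -1.7]
grip_width: 0.154
[0.57278399 0.03498166 0.03425058] [-0.17749928  0.24327456 -1.65695431] [-0.03073603  0.13225154  0.00580657]
```

View pics/s6z.png

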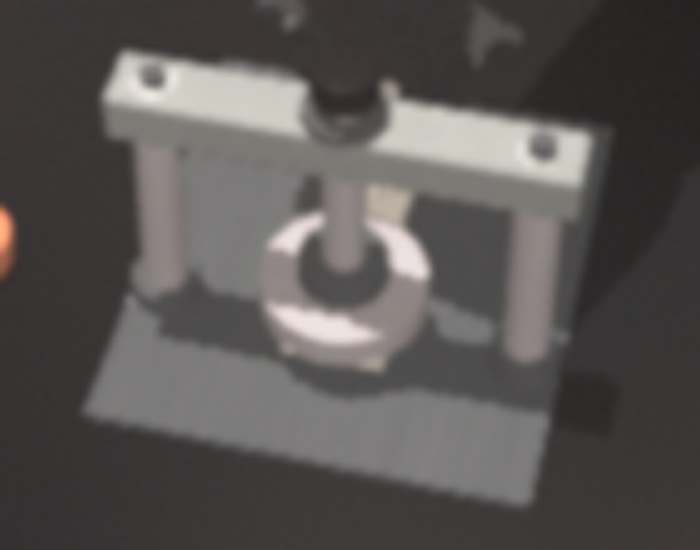

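View pics/t6z.png

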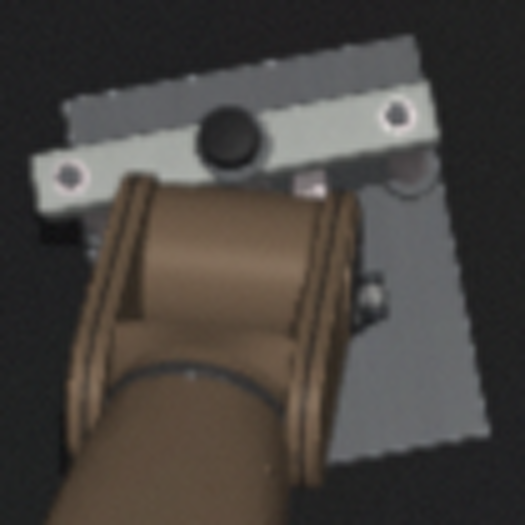

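View pics/w6.png

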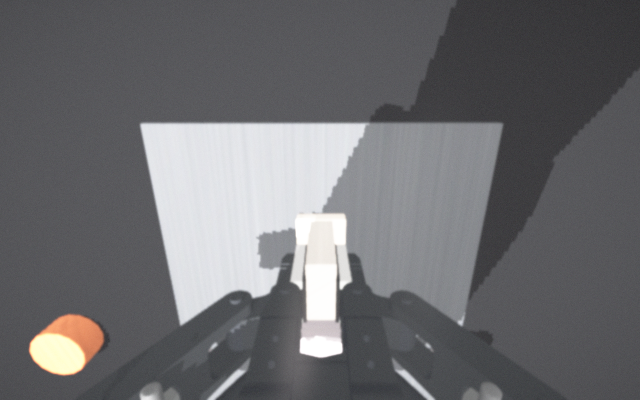

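The scene view shows the pad's two far corners just peeking out on either side of the disc, at crop (287,350) and (377,366). In the wrist view the arm end's centre at u=321.5 matches the plate's centre at u=322. I'm setting it down.

```bash
python3 -m pendant '[[[0,0,-0.001,0,1],[0,0,-0.002,0,1],[0,0,-0.0025,0,1],[0,0,-0.0025,0,1]]]'
python3 - <<'E'
from h import *
from bench import capture,ctrl
o=ctrl.get_obs();print(o["eef_pos"],o["ft_force"],o["moment"])
m=camera_model("wrist");im=capture("wrist")
hp=[.661,.049,.16]
def f(n,hp=hp):
    e=.025;return proj(n,W(hp,[[e,e,.016],[e,-e,.016],[e,e,.006],[e,-e,.006],[0.04,0,.0235]]))
print(((f("scene")-[270,220]+.5)*5-.5).round())
# wrist: plate front corners & arm end edge predicted
print(proj("",W(hp,[[-.16,-.105,.006],[-.16,.105,.006],[-.105,-.015,.016],[-.105,.015,.016]]),m).round(1))
cv2.imwrite("pics/w7z.png",cv2.resize(im[110:250,250:390],None,fx=4,fy=4,interpolation=cv2.INTER_CUBIC));cv2.imwrite("pics/w7.png",im)
E
```

```text
time_s: 7.32
eef_pos: [0.5722, 0.0349, 0.0325]
eef_rot: [-0.0, 0.648, 0.762, -0.0]
ft_force: [-3.3, 0.2, 3.8]
grip_width: 0.156
[0.57219785 0.03488117 0.03246971] [-3.31636158  0.22970616  3.77382771] [ 0.00679177  0.39082051 -0.04624948]
[[383. 363.]
 [279. 342.]
 [383. 376.]
 [280. 355.]
 [323. 367.]]
[[137.6 124. ]
 [506.1 124.5]
 [296.7 220. ]
 [346.7 220.1]]
```

View pics/w7z.png

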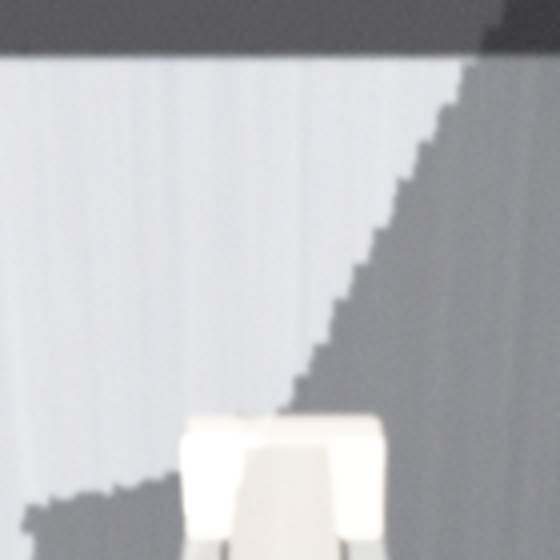

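```bash
python3 -m pendant '[[[0.001,0.0002,0.0005,0,1],[0.001,0.0002,0.0005,0,1],[0.001,0.0002,0.0005,0,0.6],[0.001,0.0002,0.0005,0,0.3],[0.001,0.0002,0.0005,0,0.3],[0.001,0.0002,0.0005,0,0.3],[0.001,0.0002,0.02,0,0.3],[0.001,0.0002,0.05,0,0.3],[0.001,0.0002,0.08,0,0.3],[0.001,0.0002,0.08,0,0.3]]]'
python3 -m pendant '[[[-0.03,-0.005,0.04,0,0],[-0.06,-0.01,0.08,0,0],[-0.09,-0.012,0.12,0,0],[-0.09,-0.012,0.12,0,0],[-0.09,-0.012,0.12,0,0],[-0.09,-0.012,0.12,0,0]]]'
python3 - <<'E'
from h import *
from bench import capture,ctrl
m=camera_model("wrist");im=capture("wrist");pickle.dump(m,open("w8.pkl","wb"))
cv2.imwrite("pics/w8.png",im);cv2.imwrite("pics/w8z.png",cv2.resize(im[170:350,235:410],None,fx=3.3,fy=3.3,interpolation=cv2.INTER_CUBIC))
s=capture("scene");cv2.imwrite("pics/s8z.png",cv2.resize(s[220:330,270:410],None,fx=5,fy=5,interpolation=cv2.INTER_CUBIC))
E
```

```text
time_s: 8.2
eef_pos: [0.5778, 0.0347, 0.1187]
eef_rot: [0.005, 0.648, 0.762, 0.003]
ft_force: [1.6, -1.3, 1.3]
grip_width: 0.699
time_s: 8.7
eef_pos: [0.484, 0.023, 0.2333]
eef_rot: [0.002, 0.648, 0.762, 0.001]
ft_force: [-1.0, 0.0, -1.2]
grip_width: 1.003
```

View pics/w8.png

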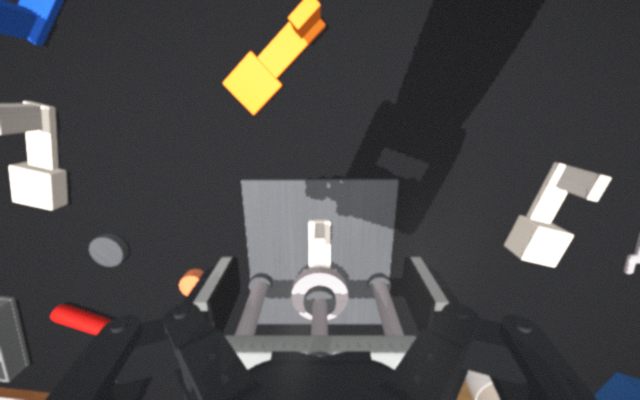

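View pics/w8z.png

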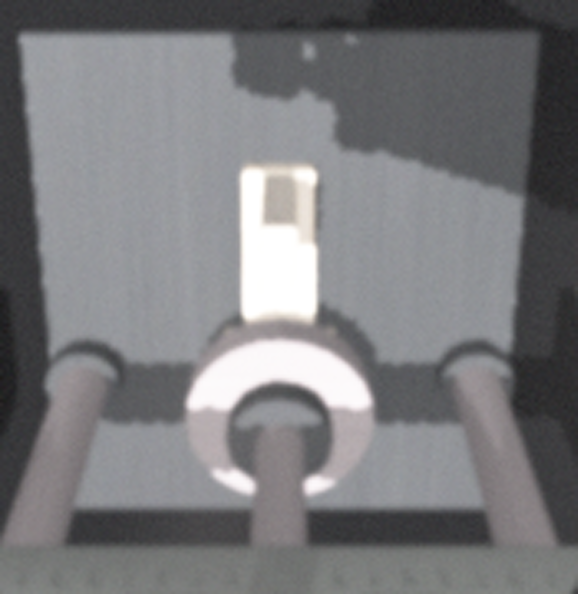

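View pics/s8z.png

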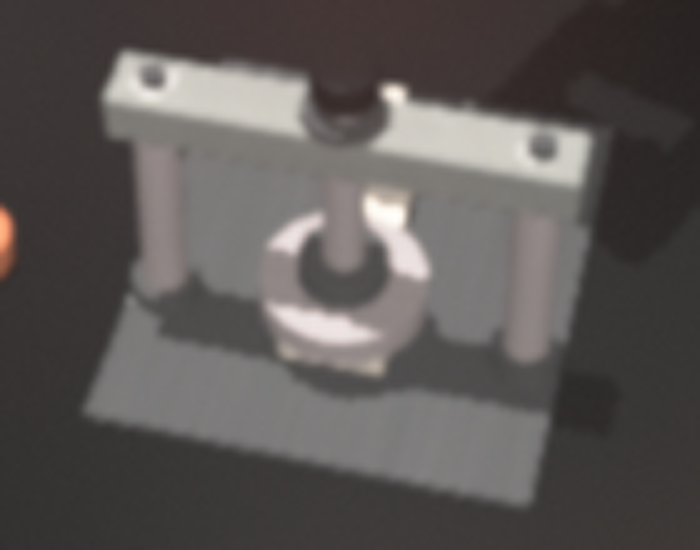

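```bash
python3 - <<'E'
from h import *
m=pickle.load(open("w8.pkl","rb"))
o=up([[20,33],[540,33]],235,170,3.3)
s=least_squares(lambda p:np.r_[(proj("",W([p[0],p[1],p[2]],[[-.16,-.105,.006],[-.16,.105,.006]]),m)-o).ravel()],[.66,.049,.16])
hp=s.x;print(hp)
q=lambda P:((proj("",W(hp,P),m)-[235,170]+.5)*3.3-.5).round(0).tolist()
print("arm end top z16",q([[-.105,-.015,.016],[-.105,.015,.016]]),"bottom",q([[-.105,-.015,.006]]))
print("tab back bottom..top",q([[-.105,-.007,.066],[-.105,.007,.066],[-.075,.007,.066]]))
im=cv2.imread("pics/w8.png");cv2.imwrite("pics/w8t.png",cv2.resize(im[210:275,295:350],None,fx=9,fy=9,interpolation=cv2.INTER_CUBIC))
p9=lambda P:((proj("",W(hp,P),m)-[295,210]+.5)*9-.5).round(0).tolist()
print(p9([[-.105,-.015,.016],[-.105,.015,.016],[-.105,.015,.006],[-.105,-.007,.066],[-.105,.007,.066],[-.075,-.007,.066],[-.075,.007,.066]]))
E
```

```text
[0.66087029 0.04904563 0.161285  ]
arm end top z16 [[244.0, 168.0], [316.0, 168.0]] bottom [[245.0, 159.0]]
tab back bottom..top [[260.0, 224.0], [299.0, 224.0], [298.0, 296.0]]
[[125.0, 100.0], [324.0, 100.0], [322.0, 74.0], [170.0, 252.0], [275.0, 252.0], [172.0, 449.0], [274.0, 449.0]]
```

View pics/w8t.png

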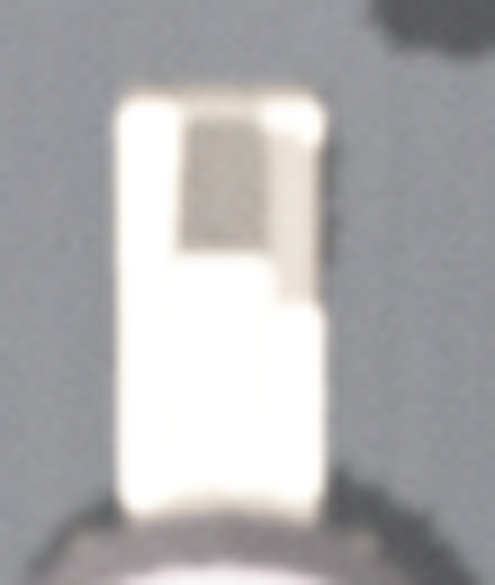

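```bash
python3 -c "
from bench import workorder;print(workorder.job_done())"
```

```text
the job is handed in; nothing more can be done
None
```

I put the thin (10 mm) spacer under the head and handed the job in at about 9 s, with the arm backed off and the gripper open. The gap measures about 17–18 mm: the head's underside is about 23.5 mm above the bench and the plate is 6 mm. The medium (25 mm) and thick (40 mm) spacers therefore can't fit, and I left them on the bench untouched.

- **Gap measurement:** the wrist camera gave 17.5 mm and the scene camera about 16–18 mm, so both rule out the medium spacer by several millimetres. I did not test any spacer by force.
- **Insertion:** the forces I read on the way in never passed about 2 N. They reached about 5 N as I set the spacer on the plate.
- **Final position:** in the last wrist picture the tab and arm are within about 1 mm of where a centred spacer would be. The lower edge of the arm's end read 1.5–2 mm further in than that. In the last scene picture the pad's two far corners show evenly on either side of the disc, and it looks flat on the plate.

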